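# Fit the fuse, close the double lid, lift the shield

### The job

Without disturbing the other things on the bench, take the fuse from its cradle and push it down past the sprung jaw until it sits fully home and centred in the two fork clips of the fuse box; then bring the nested pair of lids over together and lower it, without dropping it, fully onto the box. Then lift the outer lid alone straight up off the inner one, leaving the inner lid seated undisturbed on the box, and finish while holding the outer lid level and still above the box, its lower rim higher than the top of the inner lid's knob.

Things in the scene. Friction and masses are not known exactly. Their poses are not given: they have to be found in the camera images.
- fuse_box: fuse box, fixed: aluminium plate 150 x 112 mm, top 10 mm above the bench; on its middle a tin wall, 102 x 58 mm outside, top 22 mm above the bench, locates the lids. Origin at the bench under the centre, x along the long side, z up. The inner lid seats with its rim on the plate around the wall, 3 mm spare each side: its origin 10 mm above this one, x parallel (either way round)
- clip_seat (a point): where the fuse's centre lies when fully home: middle of the box, 36 mm above the bench; axes as the box's, the fuse lies along x. Two bronze forks, 8 mm long in x, stand inside the wall at x = +40 and -40 mm; their slots are 19 mm wide with flared lips up to 50 mm above the bench
- jaw (a joint): sprung bronze jaw on the fuse's +y side: two strips 6 mm wide at x = +30 and -30 mm, whose noses, 46 mm above the bench, overhang the fuse; they flare outward above, to 60 mm. 0 shut, grows (rad) as pushed to +y. Pressing the fuse straight down (about 4 to 9 N) turns it to about 0.08, then it springs shut. Between the strips (x -27 to 27 mm) only the wall, 22 mm high, is near the fingers
- fuse: fuse: white ceramic tube 14 mm in diameter with brass caps 16 mm in diameter, 20 mm long, at both ends; 90 mm long in all, 60 g. Origin at its centre on its axis; x along it (either way round will do). Starts lying in the cradle, axis 26 mm above the bench
- cradle: the black cradle, fixed: plate 110 x 56 x 6 mm with two notched supports, 10 mm long, at x = +36 and -36 mm, up to 26 mm high; between them the fuse's middle is free above the plate. Origin under its centre at the bench, x along the fuse
- inner_lid: inner lid, grey plastic, about 140 g, open below: 114 x 70 mm, flat top 57 mm above the rim, walls 3 mm. On top a knob, a fin 32 mm in x and 12 mm in y, rises through the outer lid's collar to 107 mm above the rim. Origin at the centre of the lower rim, x along the long side, z up. Lifted by the knob it carries the outer lid along. The pair starts nested on the bench
- outer_lid: outer lid, steel, about 200 g, open below: 126 x 82 mm, flat top 58 mm above its rim; on it an open collar, 52 mm in x, 40 mm in y, rises to 80 mm above the rim around the inner lid's knob, which ends 25 mm higher. Origin at the centre of the lower rim, x long side, z up. Nested: about 3 mm play each side, origin 2 mm above the inner's. Gripped by the collar it lifts off alone
- capacitor: the terracotta-red ceramic capacitor block, 34 x 14 x 26 mm high, a bystander; origin under its centre
- relay: the tin-plated relay, a plain metal block 40 x 28 x 30 mm high with short pins on top, a bystander; origin under its centre
- banana_plug: the brass banana plug lying flat, about 54 mm long and 12 mm high, a bystander; origin under its collar
- screwdriver: a screwdriver lying flat, 160 mm long, a bystander
- solder_reel: a flanged solder reel standing on end, 54 mm in diameter and 40 mm high, a bystander; origin under its centre
There are look-alikes about, which are no part of the job. Leave any turquoise look-alike of the outer_lid alone.

How it is judged:
By the outcome, as a careful person would: the job done as asked, in the order asked, and still so for the second after the job is handed in, while the arm keeps its last pose, push and grip.
It also fails if it takes over 69 s, if anything falls off the work surface, if the arm or the gripper's body presses on something with over 40 N, if the wrist force passes 120 N, or if a joint passes its speed limit or range.

### The arm

A 6-joint arm with a two-finger parallel gripper is mounted at the origin on the work surface. World frame = base frame: x ahead of the robot, y to its left, z up, the work surface at z = 0. Lengths are in m, angles in rad, forces in N, time in s.
With the tool pointing down it reaches from about 0.3 to 0.85 m from the base axis. Payload 5.4 kg.
Tool frame: the origin (TCP) lies on the centre line of the jaws, within the pads' length; the fingertips stand 14 mm ahead of it and the grasp point (between the pads) lies 5 mm behind it (manip.tips_ahead is the distance from the TCP to the fingertips, in m); z points along the fingers, y is the line along which they close (so a half turn about z gives the same grasp; the last joint's range is limited). The gripper opens to 85 mm and grips with 20 to 120 N. Pads are 22 mm wide; open, the fingers measure 114 mm over their backs; the gripper's body (76 mm by 85 mm) begins 54 mm behind the grasp point. The pads swing forward as they close: fully open they stand 13 mm farther back than shut.
Start: joints at [0.939, 0.158, 1.597, -0, 1.386, -0.21], TCP at [0.235, 0.525, 0.223] pointing down, gripper open.
Joint ranges: [-2.91, 2.91], [-0.94, 2.29], [0.18, 2.7], [-1.29, 4.43], [0.17, 2.64], [-3, 3]. Speed limits (rad/s): [2.57, 2.57, 3.14, 3.14, 3.14, 3.14].

### API

Orientations are given as a unit quaternion [w, x, y, z].
In Python, from rig import manip gives the robot as it stands. The module is installed in compiled form; this text tells all that it offers. Calls block until the motion is done:
- manip.movep(position, orientation): joint-space move of the TCP to a pose.
- manip.line_to(position, frame=None, v=0.15): straight line of the TCP; frame=None keeps the orientation; v is the mean speed in m/s.
- manip.move_joints(angles): joint-space move.
- manip.ungrasp() and manip.close_gripper(grip_force=None): open the fingers fully, or close them until they stop; grip_force is the grip in N (None keeps the last).
- manip.wait(seconds).
- manip.inverse_kinematics(position, orientation): joint angles nearest the present ones, or None.
- manip.capture(name): name is "scene" or "side" or "wrist"; returns a dict with "image" (480x640x3 uint8, red, green, blue), "vertical_fov" (degrees; the focal length in pixels is half the picture's height over the tangent of half this angle, whatever the lens; pixels are square), "cx", "cy" (the principal point, pixels), "T" (4x4, takes a point from camera to world coordinates). Camera axes: x right, y down, z forward; pixel columns grow to the right and rows downward; lengths in m; the calibration is good to about 2 mm. A picture is of the moment at which its call begins. There is no depth.
A pose or a line that the arm cannot do raises manip.PlanningError and nothing moves.
- manip.close_job(): hands the job in; it is judged then, once.
Readings, each from a call of its own:
- manip.get_t(): time.
- manip.get_joint_pos(): joint angles.
- manip.get_dq(): joint speeds.
- manip.get_joint_torque(): joint torques, N m.
- manip.get_eef_pos(): TCP position.
- manip.get_tcp_rot(): TCP orientation.
- manip.get_contact_force(): force on the tool from outside, world axes, zero at the start.
- manip.get_torque(): the same for the moment, N m.
- manip.get_finger_gap(): opening from 0.0 (shut) to 1.0 (fully open).
- manip.get_grasp_force(): force on a finger pad.
Only numpy, scipy, OpenCV 4.12 (cv2) and the standard library are available. Lean on these libraries where they do the work, as an engineer would, in place of code of your own. Each camera call takes 0.05 s, during which the arm holds its last target. There are 200 camera calls.

## Working session

There is one attempt and no reset: what is moved stays moved. The work goes in short steps, each a Python script; the robot and the scene stay as the last script left them, time stands still between calls to the robot, and variables do not carry over. Pictures are saved under pics/ and viewed, at most 10 in all, crops included, and the job is handed in when it is done.

```bash
mkdir -p pics; cat > h.py <<'E'
import numpy as np, cv2, pickle
from rig import manip
def cap(n,fn):
    c=manip.capture(n); cv2.imwrite(f'pics/{fn}.png',c['image'][:,:,::-1]); pickle.dump(c,open(f'pics/{fn}.pkl','wb')); return c
def load(fn): return pickle.load(open(f'pics/{fn}.pkl','rb'))
def ray(c,uv):
    f=240/np.tan(np.radians(c['vertical_fov'])/2); uv=np.atleast_2d(uv).astype(float)
    d=np.c_[(uv[:,0]-c['cx'])/f,(uv[:,1]-c['cy'])/f,np.ones(len(uv))]@c['T'][:3,:3].T
    return c['T'][:3,3],d
def plane(c,uv,z):
    o,d=ray(c,uv); return o+d*((z-o[2])/d[:,2])[:,None]
def proj(c,p):
    f=240/np.tan(np.radians(c['vertical_fov'])/2); p=np.atleast_2d(p)
    q=(p-c['T'][:3,3])@c['T'][:3,:3]; return np.c_[f*q[:,0]/q[:,2]+c['cx'],f*q[:,1]/q[:,2]+c['cy']]
def tri(c1,u1,c2,u2):
    o1,d1=ray(c1,u1);o2,d2=ray(c2,u2);d1=d1[0]/np.linalg.norm(d1);d2=d2[0]/np.linalg.norm(d2)
    s=np.linalg.lstsq(np.c_[d1,-d2],o2-o1,rcond=None)[0]; a=o1+s[0]*d1;b=o2+s[1]*d2
    return (a+b)/2,np.linalg.norm(a-b)
def down(yaw): # tool z down, tool x at yaw
    return np.array([0,np.cos(yaw/2),np.sin(yaw/2),0])
E
python3 - <<'E'
from h import *
for n in ['scene','side','wrist']:
    c=cap(n,n+'0'); print(n,c['vertical_fov'],c['cx'],c['cy'],c['T'].round(3).tolist(), c['image'].shape)
print(manip.get_tcp_rot(),manip.tips_ahead,manip.get_t())
E
```

```text
scene 49.36500282762706 320.014669066546 239.57375211177234 [[-0.267, 0.704, -0.658, 1.261], [0.964, 0.2, -0.177, 0.268], [0.007, -0.681, -0.732, 0.847], [0.0, 0.0, 0.0, 1.0]] (480, 640, 3)
side 47.90471545021815 320.31090467819365 237.34831646604755 [[0.695, -0.494, 0.522, 0.006], [-0.719, -0.475, 0.508, -0.44], [-0.003, -0.728, -0.686, 0.75], [0.0, 0.0, 0.0, 1.0]] (480, 640, 3)
wrist 59.96155734276181 316.9376424009672 240.83807230503223 [[0.41, 0.872, 0.269, 0.166], [0.912, -0.391, -0.122, 0.555], [-0.001, 0.295, -0.955, 0.373], [0.0, 0.0, 0.0, 1.0]] (480, 640, 3)
[-2.89567136e-04  2.09351942e-01  9.77840100e-01 -6.47199386e-04] 0.014 0.15
```

View pics/scene0.png

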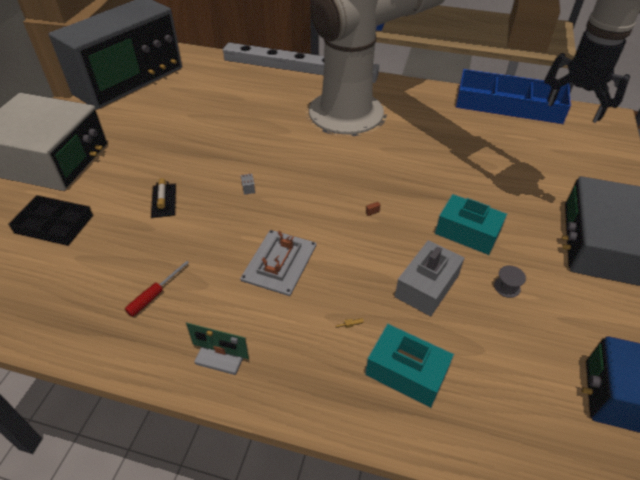

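View pics/side0.png

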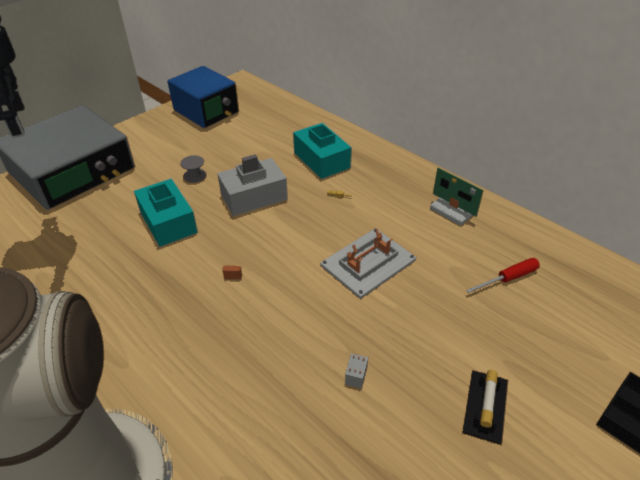

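The scene view shows the fuse in its black cradle at (163,195) and the fuse box at (280,258). The side view has them at (488,400) and (368,260).

Candidates for the lid pair:
- Grey box with a finned collar at scene (430,275), side (252,185). It is grey and has the knob rising through the collar, so it fits.
- Turquoise at scene (472,222), side (166,212). Look-alike with no knob.
- Turquoise at scene (410,362), side (322,150). Look-alike with no knob.

I'll confirm with an enlarged crop and take close wrist views.

```bash
cat >> h.py <<'E'
def tcpT():
    from scipy.spatial.transform import Rotation as R
    q=np.array(manip.get_tcp_rot()); T=np.eye(4); T[:3,:3]=R.from_quat(q[[1,2,3,0]]).as_matrix(); T[:3,3]=manip.get_eef_pos(); return T
E
python3 - <<'E'
from h import *
s=load('scene0');d=load('side0')
for n,a,b in [('fuse',(162,195),(489,400)),('box',(280,260),(368,261)),('knob',(437,252),(250,162)),('relay',(248,184),(356,371))]:
    print(n,tri(s,a,d,b),plane(s,a,.02))
w=load('wrist0'); print(repr((np.linalg.inv(tcpT())@w['T']).round(4)))
im=cv2.imread('pics/scene0.png')[150:400,340:540]; im2=cv2.imread('pics/side0.png')[100:250,120:370]
cv2.imwrite('pics/crop.png',np.hstack([cv2.resize(im,(400,500)),cv2.resize(im2,(400,500*0+240)) if 0 else cv2.copyMakeBorder(cv2.resize(im2,(400,240)),0,260,0,0,0)]))
E
```

```text
fuse (array([ 0.48153942, -0.32675856,  0.01959242]), np.float64(0.0006214349023782819)) [[ 0.48182752 -0.32615873  0.02      ]]
box (array([ 0.5869462 , -0.00133202,  0.00704741]), np.float64(0.0007491275756153402)) [[0.59712509 0.00311769 0.02      ]]
knob (array([0.5631599 , 0.30863979, 0.09952638]), np.float64(0.007130864436325804)) [[0.4853462  0.31609917 0.02      ]]
relay (array([ 0.38423638, -0.14922227,  0.01458153]), np.float64(0.0003986966160052686)) [[ 0.39006123 -0.14667162  0.02      ]]
array([[-4.000e-04, -9.554e-01, -2.954e-01,  7.620e-02],
       [ 1.000e+00, -5.000e-04,  0.000e+00, -4.000e-04],
       [-2.000e-04, -2.954e-01,  9.554e-01, -1.506e-01],
       [ 0.000e+00,  0.000e+00,  0.000e+00,  1.000e+00]])
```

View pics/crop.png

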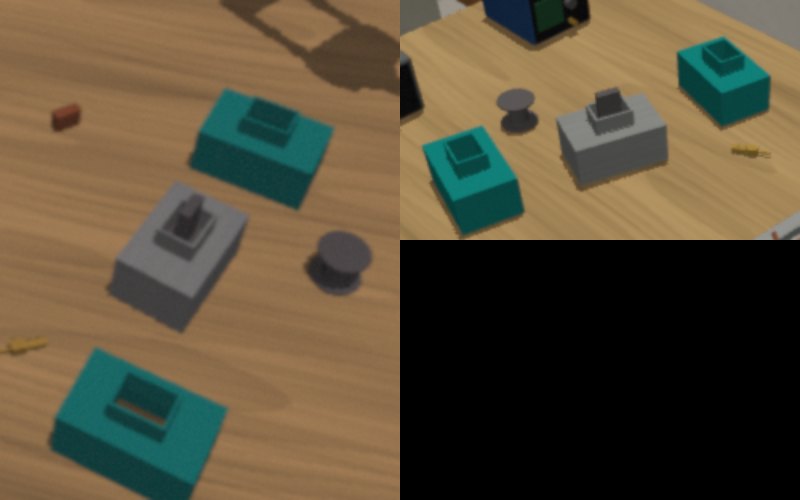

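The crop confirms it. The grey unit at scene (430,275) has the dark fin rising through the collar, and both turquoise ones have empty collars. Next, wrist views of each target from two places.

```bash
python3 - <<'E'
from h import *
q=down(np.pi/2)
for n,p,z in [('lid',(.56,.307),.30),('box',(.587,0),.23),('fuse',(.482,-.327),.23)]:
    manip.movep([p[0]-.045,p[1],z],q); cap('wrist',n+'A')
    manip.line_to([p[0]+.045,p[1],z],v=.15); cap('wrist',n+'B'); print(manip.get_t())
ims=[cv2.imread(f'pics/{n}{k}.png') for n in ['lid','box','fuse'] for k in 'A']
cv2.imwrite('pics/m1.png',np.vstack([np.hstack([cv2.resize(ims[0],(400,300)),cv2.resize(ims[2],(400,300))]),np.hstack([cv2.resize(cv2.imread('pics/lidB.png'),(400,300)),cv2.resize(cv2.imread('pics/fuseB.png'),(400,300))])]))
E
```

```text
2.3583
4.425
6.6917
```

View pics/m1.png

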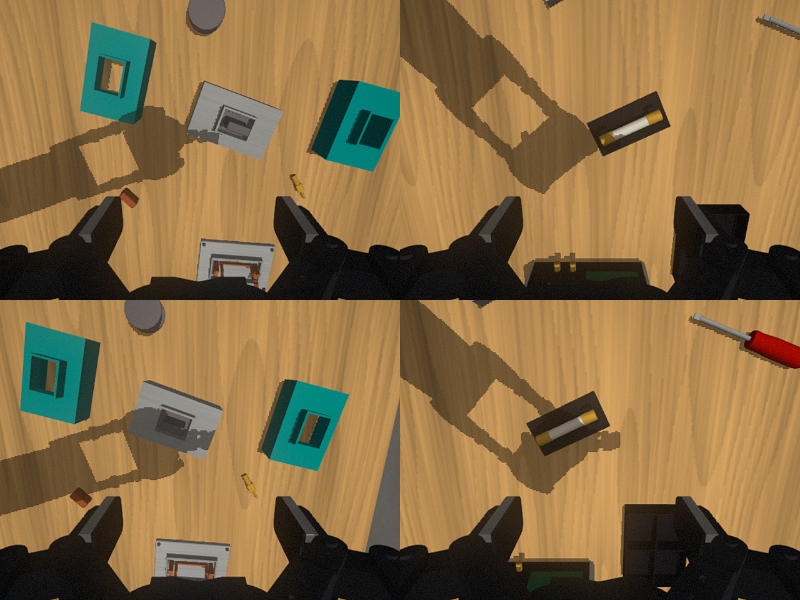

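View pics/boxA.png

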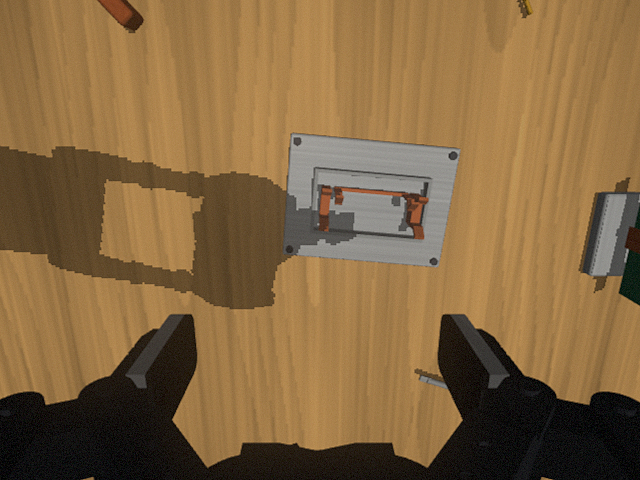

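Wrist views: in lidA the grey pair is at (375,192) in full pixels, with the fin at (372,200); in lidB it is at (280,190). The fuse is at (368,206) in fuseA and (264,204) in fuseB. The box plate is at (372,200), with its screws at (297,142), (453,156), (433,261) and (289,249). The jaw strip is at the top of the clips. Now for measurements.

```bash
cat > m.py <<'E'
from h import *
def comp(m,seed):
    n,l,st,ce=cv2.connectedComponentsWithStats(m.astype(np.uint8)*255)
    k=min(range(1,n),key=lambda i:np.hypot(*(ce[i]-seed)) if st[i,4]>300 else 1e9); return (l==k).astype(np.uint8)
def hull(m): return cv2.convexHull(np.vstack(cv2.findContours(m,0,1)[0]))
def quad(m):
    h=hull(m)
    for e in np.arange(2,40,.5):
        a=cv2.approxPolyDP(h,e,True)
        if len(a)<=4: break
    a=a[:,0].astype(float)
    # refine: fit lines to hull-contour pixels of each side
    m2=cv2.fillPoly(np.zeros_like(m),[h],1); pts=np.vstack(cv2.findContours(m2,0,cv2.CHAIN_APPROX_NONE)[0])[:,0].astype(float)
    L=[]
    for i in range(4):
        p,q=a[i],a[(i+1)%4]; t=(q-p)/np.linalg.norm(q-p); r=pts-p
        s=r@t/np.linalg.norm(q-p); dd=abs(r@[-t[1],t[0]]); k=(dd<5)&(s>.1)&(s<.9)
        L.append(cv2.fitLine(pts[k].astype(np.float32),cv2.DIST_HUBER,0,.01,.01)[:,0])
    c=[]
    for i in range(4):
        A,B=L[i-1],L[i]; s=np.linalg.solve(np.c_[A[:2],-B[:2]],B[2:]-A[2:]); c.append(A[2:]+s[0]*A[:2])
    return np.array(c)
def hsv(c): return cv2.cvtColor(c['image'],cv2.COLOR_RGB2HSV).astype(int)
E
python3 - <<'E'
from m import *
A,B=load('boxA'),load('boxB'); Q=[]
for c,s in [(A,(372,200)),(B,(270,200))]:
    g=hsv(c); m=comp(g[...,1]<50,s); Q.append(quad(m))
print(Q)
k=[np.argmin(np.hypot(*(Q[1]-Q[1].mean(0)-(q-Q[0].mean(0))).T)) for q in Q[0]]
P=np.array([tri(A,Q[0][i],B,Q[1][k[i]])[0] for i in range(4)])
print('box corners\n',P.round(4),'\nmean',P.mean(0)); print('plane A',plane(A,Q[0],.01).mean(0),'B',plane(B,Q[1],.01).mean(0))
pa=plane(A,Q[0],.01)[:,:2]; print([(np.linalg.norm(pa[i]-pa[i-1]),np.degrees(np.arctan2(*(pa[i]-pa[i-1])[::-1]))) for i in range(4)])
A,B=load('fuseA'),load('fuseB'); C=[]
for c,s in [(A,(368,206)),(B,(264,204))]:
    g=hsv(c); d=comp((g[...,2]<75)&(g[...,1]<140) ,s) if 0 else None
    roi=np.zeros((480,640),bool); roi[s[1]-75:s[1]+75,s[0]-80:s[0]+80]=1
    dm=(c['image'].max(2)<50)&roi; dm=comp(cv2.morphologyEx(dm.astype(np.uint8),cv2.MORPH_CLOSE,np.ones((3,3))),s)
    h=hull(dm); inside=cv2.erode(cv2.fillPoly(np.zeros((480,640),np.uint8),[h],1),np.ones((5,5)))
    f=comp((inside>0)&(c['image'].max(2)>70),s); r=cv2.minAreaRect(hull(f)); print(r,cv2.minAreaRect(h)); C.append(r)
    z=plane(c,[r[0],np.add(r[0],[np.cos(np.radians(r[2])),np.sin(np.radians(r[2]))])],.026); v=(z[1]-z[0]); print('fuse plane',z[0],np.degrees(np.arctan2(v[1],v[0])), 'cradle',plane(c,[cv2.minAreaRect(h)[0]],.008))
print(tri(A,C[0][0],B,C[1][0]))
out=[]
for n,s in [('lidA',(375,192)),('lidB',(280,190))]:
    im=cv2.imread(f'pics/{n}.png'); out.append(cv2.resize(im[s[1]-75:s[1]+75,s[0]-85:s[0]+85],(400,353),interpolation=cv2.INTER_CUBIC))
cv2.imwrite('pics/lidcrop.png',np.hstack(out))
E
```

```text
[array([[290.2872 , 132.63788],
       [460.02795, 148.13164],
       [437.73434, 266.67517],
       [282.19107, 253.44308]], dtype=float32), array([[189.     , 132.14987],
       [359.4996 , 147.72289],
       [345.5958 , 266.645  ],
       [189.     , 253.43382]], dtype=float32)]
box corners
 [[ 0.5188  0.0593  0.0043]
 [ 0.6682  0.0463  0.0076]
 [ 0.6583 -0.0653  0.0069]
 [ 0.5091 -0.0523  0.0057]] 
mean [ 0.58858758 -0.00302188  0.00612855]
plane A [ 0.58832329 -0.00228054  0.01      ] B [ 0.58924453 -0.00222634  0.01      ]
[(np.float64(0.11076406456527603), np.float64(84.9956142944209)), (np.float64(0.14881929215483397), np.float64(-5.0422540713354405)), (np.float64(0.11108707522651716), np.float64(-95.16659748358866)), (np.float64(0.14850535469877174), np.float64(174.83321466240093))]
((369.2735595703125, 203.71812438964844), (18.674375534057617, 106.91030883789062), 66.20922088623047) ((365.947998046875, 198.27337646484375), (59.3660888671875, 121.51353454589844), 65.77225494384766)
fuse plane [ 0.48245561 -0.32665181  0.026     ] -64.79574177863863 cradle [[ 0.48157574 -0.32544356  0.008     ]]Traceback (most recent call last):
  File "<stdin>", line 16, in <module>
  File "m.py", line 4, in comp
    k=min(range(1,n),key=lambda i:np.hypot(*(ce[i]-seed)) if st[i,4]>300 else 1e9); return (l==k).astype(np.uint8)
ValueError: min() iterable argument is empty
```

```bash
python3 - <<'E'
from m import *
A,B=load('fuseA'),load('fuseB'); C=[]
for c,s,t in [(A,(368,206),70),(B,(264,204),40)]:
    im=c['image'].max(2); roi=np.zeros((480,640),bool); roi[s[1]-75:s[1]+75,s[0]-80:s[0]+80]=1
    print(np.percentile(im[s[1]-10:s[1]+10,s[0]-40:s[0]+40],[5,25,50,75,95]))
    # cradle quad from plane geometry of its known hull in A
    if c is A:
        dm=comp(cv2.morphologyEx(((im<50)&roi).astype(np.uint8),cv2.MORPH_CLOSE,np.ones((3,3))),s); W=plane(A,cv2.boxPoints(cv2.minAreaRect(hull(dm))),.006)
    h=proj(c,W).astype(np.int32); inside=cv2.erode(cv2.fillPoly(np.zeros((480,640),np.uint8),[h],1),np.ones((9,9)))
    f=comp((inside>0)&(im>t),s); r=cv2.minAreaRect(hull(f)); C.append(r)
    b=cv2.boxPoints(r); i=np.argsort(np.hypot(*(b-b[0]).T)); e=plane(c,[(b[0]+b[i[1]])/2,(b[i[2]]+b[i[3]])/2],.026); v=e[1]-e[0]
    print(r,'ctr',e.mean(0),'len',np.linalg.norm(v),np.degrees(np.arctan2(v[1],v[0])))
print(tri(A,C[0][0],B,C[1][0]))
out=[]
for n,s in [('lidA',(375,192)),('lidB',(280,190))]:
    im=cv2.imread(f'pics/{n}.png'); out.append(cv2.resize(im[s[1]-75:s[1]+75,s[0]-85:s[0]+85],(400,353),interpolation=cv2.INTER_CUBIC))
cv2.imwrite('pics/lidcrop.png',np.hstack(out))
E
```

```text
[ 41.  49.  86. 197. 207.]
((369.2735595703125, 203.71812438964844), (18.674375534057617, 106.91030883789062), 66.20922088623047) ctr [ 0.48181307 -0.32694536  0.026     ] len 0.09190361727386555 24.55364792098781
[ 35.  42.  60. 123. 133.]
((268.0035400390625, 197.50759887695312), (51.94407653808594, 110.1563949584961), 65.1576156616211) ctr [ 0.48293453 -0.32181413  0.026     ] len 0.09669848954744116 24.79019301293023
(array([ 0.483014  , -0.32480271,  0.02238587]), np.float64(0.0051322131518493005))
```

View pics/lidcrop.png

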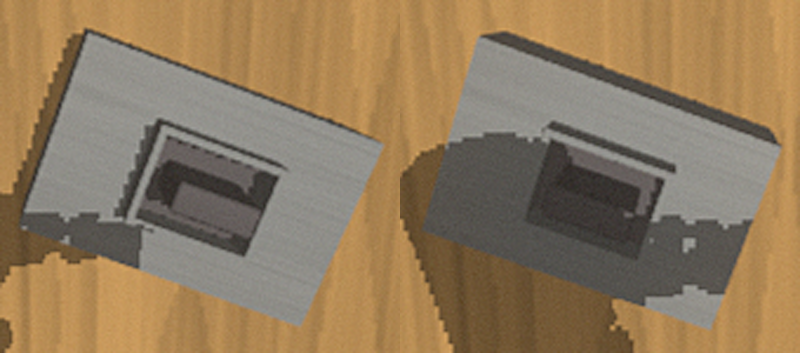

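The crops show the lid's top face with corners in crop pixels. In A they are (85,32), (382,147), (300,326) and (22,225); in B they are (80,40), (380,147), (313,328) and (27,232). The fin top in A spans roughly (175,180) to (262,240).

```bash
python3 - <<'E'
from m import *
k=400/170
A,B=load('lidA'),load('lidB')
a=np.array([(85,32),(382,147),(300,326),(22,225)])/k+[290,117]; b=np.array([(80,40),(380,147),(313,328),(27,232)])/k+[195,115]
P=np.array([tri(A,a[i],B,b[i])[0] for i in range(4)]); print(P.round(4),P.mean(0))
for c,q in((A,a),(B,b)):
    w=plane(c,q,.060); print('z60',w.mean(0),[(round(np.linalg.norm(w[i]-w[i-1]),4),round(np.degrees(np.arctan2(*(w[i]-w[i-1])[1::-1])),1)) for i in range(4)])
# fin top in A
im=A['image'].max(2).astype(int); x0,y0=int(290+165/k),int(117+170/k); print(im[y0-2:y0+36:2,x0-6:x0+48:2])
A,B=load('fuseA'),load('fuseB'); C=[]
for c,s,t in [(A,(368,206),70),(B,(266,203),75)]:
    im=c['image'].max(2); g=hsv(c)
    l=np.zeros((480,640),bool)
    ctr=(0.4822,-.3268); u=np.array([np.cos(np.radians(24.7)),np.sin(np.radians(24.7))]); v=np.array([-u[1],u[0]])
    poly=proj(c,[[*(np.array(ctr)+x*u+y*v),.026] for x,y in [(-.052,-.014),(.052,-.014),(.052,.014),(-.052,.014)]])
    l=cv2.fillPoly(np.zeros((480,640),np.uint8),[poly.astype(np.int32)],1)
    f=comp((l>0)&(im>t),s); r=cv2.minAreaRect(hull(f)); C.append(r[0]); print(r,plane(c,[r[0]],.026))
print(tri(A,C[0],B,C[1]))
E
```

```text
[[0.5217 0.3664 0.0512]
 [0.6407 0.3239 0.059 ]
 [0.6147 0.2459 0.054 ]
 [0.4962 0.2897 0.0565]] [0.56831665 0.30647117 0.05517015]
z60 [0.56784784 0.30750657 0.06      ] [(np.float64(0.0804), np.float64(71.8)), (np.float64(0.1269), np.float64(-20.4)), (np.float64(0.0804), np.float64(-109.8)), (np.float64(0.1246), np.float64(159.6))]
z60 [0.56893301 0.3071456  0.06      ] [(np.float64(0.0806), np.float64(70.9)), (np.float64(0.1242), np.float64(-19.4)), (np.float64(0.0807), np.float64(-108.9)), (np.float64(0.1245), np.float64(160.5))]
[[155 115  84  50  51  59  56  69  96 109 106 103 101 105 106 102 103 103
  104 104  89  92 144 152 148 140 120]
 [141  61  67  51  52  55  56  62  55  50  73  91 109 102 102 102 101 104
  103 105 104 103 100  91 113 145 150]
 [102  61  54  50  58  55  54  60  59  63  53  50  62  77 103 104 103 103
   97  97 104 109  67  61  61  58  94]
 [ 60  58  52  57  47  56  55  56  55  58  56  60  55  57  49  65  78 102
  101 102 100 112  59  62  62  62  56]
 [ 59  65  54  53  57  48  70  96  79  56  54  57  54  57  58  62  53  56
   71 101 104 108  57  61  62  63 
[... 1257 characters left out ...]
 145 144 143 144 144 146 150 136 119  69  62  73  73  68  73  63
   61  62  56  88 149 142 143 146 141]
 [143 139 138 143 145 142 144 142 143 142 144 141 139  92  75  70  76  75
   61  66  55 125 144 143 140 146 141]
 [143 141 144 143 140 139 143 142 150 143 148 145 143 141 144 133  95  68
   74  63  59 148 146 145 143 141 140]]
((369.2735595703125, 203.71812438964844), (18.674375534057617, 106.91030883789062), 66.20922088623047) [[ 0.48245561 -0.32665181  0.026     ]]
((262.2000427246094, 202.9000244140625), (32.199378967285156, 109.56732940673828), 63.43495178222656) [[ 0.47846417 -0.32621985  0.026     ]]
(array([ 0.48048437, -0.32322126,  0.04117161]), np.float64(0.00039112569958204196))
```

```bash
python3 - <<'E'
from m import *
print('fin',plane(load('lidA'),[(381.8,206.8)],.107))
s=load('scene0');C=[]
A,B=load('fuseA'),load('fuseB')
for c,sd,t in [(A,(368,206),150),(B,(264,204),95)]:
    g=hsv(c); m=comp(((g[...,1]<60)&(g[...,2]>t)).astype(np.uint8),sd); r=cv2.minAreaRect(hull(m)); C.append(r[0]); print(r,plane(c,[r[0]],.03))
print(tri(A,C[0],B,C[1]))
E
```

```text
fin [[0.56787872 0.30745503 0.107     ]]
((369.1047058105469, 204.91033935546875), (14.317770957946777, 58.82406997680664), 65.37643432617188) [[ 0.48183093 -0.32684396  0.03      ]]
((264.8116149902344, 204.4121551513672), (15.275469779968262, 57.42937469482422), 64.79888153076172) [[ 0.48118937 -0.3266978   0.03      ]]
(array([ 0.48150574, -0.32623244,  0.03250142]), np.float64(0.00013963778156155237))
```

Estimates so far: fuse (0.482, -0.3267) at 24.7°, box (0.5887, -0.0023) at -5.0°, fin (0.568, 0.3075) at about -20°. The box has only 1.5 mm of slot clearance, so I'll view it from two opposite yaws to cancel hand-eye bias.

```bash
python3 - <<'E'
from m import *
R=[]
for n,y in [('boxC',175),('boxD',-5)]:
    manip.movep([.5887,-.0023,.23],down(np.radians(y))); cap('wrist',n)
    c=load(n); s=proj(c,[[.5887,-.0023,.01]])[0]; g=hsv(c); q=quad(comp(g[...,1]<50,s)); P=plane(c,q,.01)
    print(n,q.round(1).tolist(),P.mean(0).round(4),[(round(np.linalg.norm(P[i]-P[i-1]),4),round(np.degrees(np.arctan2(*(P[i]-P[i-1])[1::-1])),1)) for i in range(4)])
print(manip.get_t(),manip.get_joint_pos(),tcpT().round(4))
C,D=[cv2.imread(f'pics/box{k}.png') for k in 'CD']
f=lambda im,n:(lambda p:cv2.resize(im[p[1]-90:p[1]+90,p[0]-100:p[0]+100],(400,360),interpolation=cv2.INTER_CUBIC))(proj(load(n),[[.5887,-.0023,.03]])[0].astype(int))
cv2.imwrite('pics/boxcd.png',np.hstack([f(C,'boxC'),f(D,'boxD')]))
E
```

```text
boxC [[382.6000061035156, 114.0], [375.20001220703125, 276.0], [259.70001220703125, 276.0], [252.5, 114.0]] [ 0.5883 -0.0029  0.01  ] [(np.float64(0.1109), np.float64(84.9)), (np.float64(0.1485), np.float64(-5.2)), (np.float64(0.1108), np.float64(-95.1)), (np.float64(0.1485), np.float64(174.9))]
boxD [[382.79998779296875, 113.0], [375.5, 274.0], [259.20001220703125, 274.0], [252.6999969482422, 113.0]] [ 0.5893 -0.0029  0.01  ] [(np.float64(0.1108), np.float64(-95.0)), (np.float64(0.1471), np.float64(174.9)), (np.float64(0.1111), np.float64(85.0)), (np.float64(0.1471), np.float64(-5.2))]
10.6917 [-2.09041505e-01  1.88795861e-01  1.54863160e+00  2.00064061e-06
  1.40413094e+00  1.44881788e+00] [[ 0.9962 -0.087   0.      0.5887]
 [-0.087  -0.9962 -0.     -0.0023]
 [ 0.      0.     -1.      0.23  ]
 [ 0.      0.      0.      1.    ]]
```

View pics/boxcd.png

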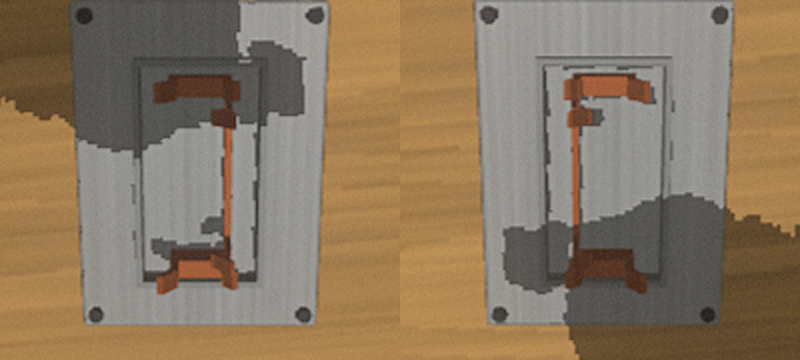

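Both opposite views agree: the box centre is (0.5888, -0.0029) at -5.1°, and the bias is about 0.5 mm along tool x. The two forks and the jaw strip are clearly visible and unobstructed. Picking the fuse.

```bash
python3 - <<'E'
from h import *
q=down(np.radians(24.7)); p=[.482,-.3272]
manip.movep([*p,.09],q); manip.line_to([*p,.030],v=.1)
f0=manip.get_contact_force(); manip.close_gripper(60); manip.wait(.1)
print(f0,manip.get_contact_force(),manip.get_finger_gap()*85,manip.get_grasp_force())
manip.line_to([*p,.12],v=.15)
print(manip.get_contact_force(),manip.get_finger_gap()*85,manip.get_t())
cap('scene','s1');cap('side','d1')
for k in 'sd':
    c=load(k+'1'); im=cv2.imread(f'pics/{k}1.png'); u,v=proj(c,[[*p,.12]])[0].astype(int); print(u,v); v=min(max(v,75),405);u=min(max(u,100),540)
    cv2.imwrite(f'pics/c{k}1.png',cv2.resize(im[v-75:v+75,u-100:u+100],(400,300),interpolation=cv2.INTER_CUBIC))
cv2.imwrite('pics/c1.png',np.hstack([cv2.imread('pics/cs1.png'),cv2.imread('pics/cd1.png')]))
E
```

```text
[-0.07655722 -0.12565354  0.307977  ] [0.65495872 0.03099023 0.31385594] -0.3552275009187646 0.0
[ 0.57843063 -0.35811986 -0.58952289] 0.07381386099238386 14.4417
151 161
504 361
```

View pics/c1.png

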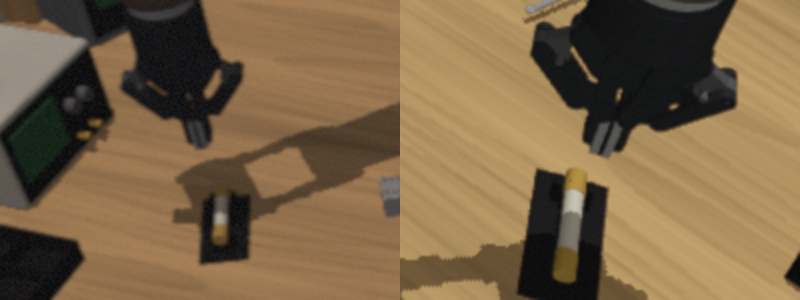

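The fingers shut empty. They hang clear at crop (197,140), and the fuse is still in its cradle. Checking whether the fuse shifted and how far down the TCP actually got.

```bash
python3 - <<'E'
from m import *
print(manip.get_eef_pos(),manip.get_finger_gap())
manip.ungrasp(); q=down(np.pi/2); manip.movep([.437,-.327,.23],q); cap('wrist','fuseC'); c=load('fuseC')
for c in (load('fuseA'),c):
    g=hsv(c); m=comp((g[...,1]<60)&(g[...,2]>150),(368,206)); r=cv2.minAreaRect(hull(m)); print(r,plane(c,[r[0]],.03))
q=down(np.radians(24.7)); p=[.482,-.3272]
manip.movep([*p,.09],q); manip.line_to([*p,.030],v=.1); print(tcpT().round(4),manip.get_contact_force(),manip.get_t())
cap('scene','s2');cap('side','d2')
for k in 'sd':
    c=load(k+'2'); im=cv2.imread(f'pics/{k}2.png'); u,v=proj(c,[[*p,.04]])[0].astype(int); v=min(max(v,75),405);u=min(max(u,100),540)
    cv2.imwrite(f'pics/c{k}1.png',cv2.resize(im[v-75:v+75,u-100:u+100],(400,300),interpolation=cv2.INTER_CUBIC))
cv2.imwrite('pics/c2.png',np.hstack([cv2.imread('pics/cs1.png'),cv2.imread('pics/cd1.png')]))
E
```

```text
[ 0.48116617 -0.32637681  0.11833131] -0.0026273483184097893
((369.1047058105469, 204.91033935546875), (14.317770957946777, 58.82406997680664), 65.37643432617188) [[ 0.48183093 -0.32684396  0.03      ]]
((370.17120361328125, 204.376708984375), (14.234821319580078, 59.091060638427734), 65.55604553222656) [[ 0.4818052  -0.32677146  0.03      ]]
[[ 9.085e-01  4.179e-01  7.000e-04  4.824e-01]
 [ 4.179e-01 -9.085e-01 -7.000e-04 -3.276e-01]
 [ 3.000e-04  1.000e-03 -1.000e+00  3.050e-02]
 [ 0.000e+00  0.000e+00  0.000e+00  1.000e+00]] [ 0.11090058 -0.80541925  0.39636253] 18.3417
```

View pics/c2.png

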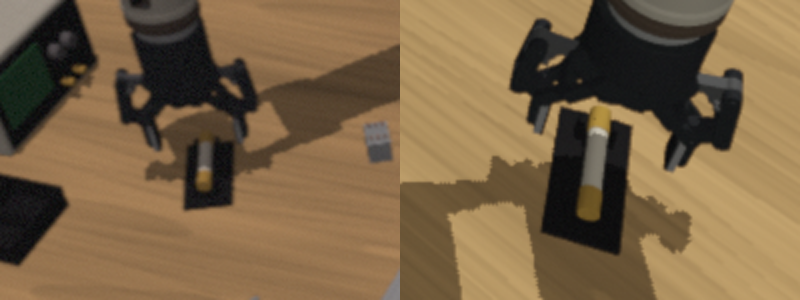

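```bash
python3 - <<'E'
from h import *
p=[.482,-.3272]
def full(c,z,xy):
    u,v=proj(c,[[*p,z]])[0].astype(int); v=min(max(v,75),405);u=min(max(u,100),540); return np.array(xy)/2+[u-100,v-75]
s,d=load('s1'),load('d1'); print('closed tip',tri(s,full(s,.12,(198,147)),d,full(d,.12,(203,157))))
s,d=load('s2'),load('d2'); print('open tips',tri(s,full(s,.04,(155,150)),d,full(d,.04,(138,133))),tri(s,full(s,.04,(241,143)),d,full(d,.04,(270,170))))
print('open tips swapped',tri(s,full(s,.04,(155,150)),d,full(d,.04,(270,170))),tri(s,full(s,.04,(241,143)),d,full(d,.04,(138,133))))
print(manip.get_eef_pos())
E
```

```text
closed tip (array([ 0.47857769, -0.33158465,  0.12110158]), np.float64(0.0025380829128706104))
open tips (array([ 0.48682634, -0.32576264,  0.05030746]), np.float64(0.09479897538753501)) (array([ 0.47325846, -0.33204963,  0.04705346]), np.float64(0.09220063440308471))
open tips swapped (array([ 0.50040067, -0.37319794,  0.0460696 ]), np.float64(0.00288469396507312)) (array([ 0.46065919, -0.28667715,  0.0441241 ]), np.float64(1.5137532306716398e-05))
[ 0.48263716 -0.32784453  0.0310323 ]
```

Both images put the closed tips near TCP height rather than 14 mm ahead, and the open ones about 14 mm behind, so the fingers closed above the fuse. I'll go lower in force-checked steps and grasp again.

```bash
python3 - <<'E'
from h import *
p=[.482,-.3272]
f0=np.array(manip.get_contact_force())
for z in (.024,.018):
    manip.line_to([*p,z],v=.06); f=np.array(manip.get_contact_force())-f0; print(z,manip.get_eef_pos(),f.round(2))
    if abs(f[2])>5: raise SystemExit
manip.close_gripper(60); manip.wait(.15)
print(manip.get_contact_force(),manip.get_finger_gap()*85,manip.get_grasp_force(),manip.get_eef_pos())
manip.line_to([*p,.10],v=.12); manip.wait(.2)
print(manip.get_contact_force(),manip.get_finger_gap()*85,manip.get_grasp_force(),manip.get_eef_pos(),manip.get_t())
s=cap('scene','s3');d=cap('side','d3');o=[]
for k in 'sd':
    c=load(k+'3'); im=cv2.imread(f'pics/{k}3.png'); u,v=proj(c,[[*p,.1]])[0].astype(int); v=min(max(v,75),405);u=min(max(u,100),540); print(k,u-100,v-75)
    o.append(cv2.resize(im[v-75:v+75,u-100:u+100],(400,300),interpolation=cv2.INTER_CUBIC))
cv2.imwrite('pics/c3.png',np.hstack(o))
E
```

```text
0.024 [ 0.48178761 -0.32695448  0.02368437] [ 0.76 -0.03  0.17]
0.018 [ 0.48161653 -0.32683406  0.01738491] [ 0.74 -0.02  0.26]
[-1.39439923 -0.54730547  5.01923368] 10.028570176692615 58.9211368560791 [ 0.48220463 -0.32744538  0.01842943]
[-0.32887349  0.09501885 -0.06614099] 9.791183077037978 58.55436086654663 [ 0.48149046 -0.32666931  0.09889769] 20.8167
s 53 93
d 401 294
```

```bash
python3 - <<'E'
from m import *
for k in (('scene0','side0'),('s3','d3')):
    C=[]
    for n,sd in zip(k,((162,190),(489,395))):
        c=load(n); g=hsv(c); y,x=np.mgrid[:480,:640]
        roi=(abs(x-sd[0])<45)&(abs(y-sd[1])<60)
        br=roi&(g[...,0]>14)&(g[...,0]<26)&(g[...,1]>150)&(g[...,2]>80)
        wh=roi&(g[...,1]<60)&(g[...,2]>120)
        for nm,m in (('br',br),('wh',wh)):
            q,l,st,ce=cv2.connectedComponentsWithStats(m.astype(np.uint8)); print(n,nm,[(ce[i].round(1).tolist(),int(st[i,4])) for i in range(1,q) if st[i,4]>6])
p=[.4815,-.3267]
print('expected held',proj(load('s3'),[[*p,.108]]),proj(load('d3'),[[*p,.108]]),'cradle',proj(load('s3'),[[*p,.03]]),proj(load('d3'),[[*p,.03]]))
E
```

```text
scene0 br [([161.8, 180.6], 20), ([160.7, 203.1], 44)]
scene0 wh [([161.0, 190.8], 67)]
side0 br [([491.6, 375.3], 103), ([486.4, 418.2], 172)]
side0 wh [([489.4, 395.3], 257)]
s3 br [([152.8, 175.5], 44)]
s3 wh []
d3 br [([506.8, 345.8], 31), ([498.1, 388.4], 193)]
d3 wh [([502.8, 365.3], 99)]
expected held [[153.33026069 165.37308644]] [[502.2081436  366.56393199]] cradle [[160.9315694  191.67256876]] [[490.21395421 396.29390792]]
```

```bash
python3 - <<'E'
from rig import manip
print(manip.get_finger_gap(),manip.get_grasp_force(),manip.get_eef_pos(),manip.get_contact_force(),manip.get_t())
E
```

```text
0.11650899878339561 58.55488657951355 [ 0.48170743 -0.32693304  0.0993398 ] [-0.66434828 -0.70596075 -0.33771509] 20.9167
```

The fuse is held. Its brass ends moved in both views by about the 80 mm lift, so its axis sits about 7.6 mm behind the TCP. Taking it to the clips.

```bash
python3 - <<'E'
from h import *
q=down(np.radians(-5.1)); p=[.5888,-.0029]
manip.movep([*p,.10],q); manip.line_to([*p,.075],v=.1); manip.wait(.3)
f0=np.mean([manip.get_contact_force() for _ in range(3)],0); print(manip.get_eef_pos(),manip.get_t())
for z in (.06,.052,.048,.044,.040,.036,.032,.0284):
    manip.line_to([*p,z],v=.06); manip.wait(.05); f=manip.get_contact_force()-f0; e=manip.get_eef_pos()
    print(z,np.round(e,4),f.round(1),round(manip.get_finger_gap()*85,2))
    if f[2]>25 or np.hypot(f[0],f[1])>15: print('STOP'); break
print(manip.get_grasp_force(),manip.get_t())
E
```

```text
[ 0.58923958 -0.00300934  0.0756189 ] 22.9083
0.06 [ 0.5886 -0.0028  0.0596] [ 0.4  0.1 -0.4] 10.46
0.052 [ 0.5886 -0.0028  0.0517] [ 0.9 -0.1  0.6] 10.35
0.048 [ 0.5887 -0.0029  0.0479] [ 0.7 -0.3  0.3] 10.38
0.044 [ 0.5895 -0.0037  0.0444] [ 1.7 -3.3  1.8] 9.73
0.04 [ 0.5894 -0.0038  0.0401] [ 1.8 -5.8  0.3] 9.92
0.036 [ 0.5886 -0.0032  0.0355] [ 1.9 -4.5 -4.1] 10.03
0.032 [ 0.5877 -0.002   0.0311] [ 0.8  0.3 -2.9] 10.03
0.0284 [ 0.589  -0.0027  0.0286] [0.8 0.5 0.7] 10.0
59.143436551094055 25.4917
```

It went past the jaw: the sideways push rose and then sprang back. Feeling for the seat.

```bash
python3 - <<'E'
from h import *
p=[.5888,-.0029]; f0=np.array(manip.get_contact_force())
for z in (.0275,.0265,.0255,.0245,.0235):
    manip.line_to([*p,z],v=.05); manip.wait(.15); f=np.mean([manip.get_contact_force() for _ in range(3)],0)-f0
    print(z,np.round(manip.get_eef_pos(),4),f.round(1))
    if f[2]>7: break
print(manip.get_t())
E
```

```text
0.0275 [ 0.5891 -0.0027  0.0284] [-3.7  0.7  5.9]
0.0265 [ 0.5891 -0.0027  0.0282] [-6.7  1.1 12. ]
26.2917
```

Hard stop at TCP z 0.0283, so it is seated. Release and check.

```bash
python3 - <<'E'
from m import *
p=[.5888,-.0029]
manip.line_to([*p,.0283],v=.05); manip.ungrasp(); print(manip.get_contact_force(),manip.get_eef_pos())
manip.line_to([*p,.10],v=.2); manip.line_to([*p,.23],v=.3); manip.wait(.1); c=cap('wrist','boxE'); s=cap('scene','s4');d=cap('side','d4'); print(manip.get_t())
ct=np.array(p);u=np.array([np.cos(np.radians(-5.1)),np.sin(np.radians(-5.1))]);v=np.array([-u[1],u[0]])
for n in('boxE','s4','d4'):
    c=load(n);g=hsv(c); e=proj(c,[[*(p+x*u),.036] for x in(-.045,.045)]); print(n,'pred ends',e.round(1).tolist(),'ctr',proj(c,[[*p,.036]]).round(1))
    roi=cv2.fillPoly(np.zeros((480,640),np.uint8),[proj(c,[[*(p+x*u+y*v),.036] for x,y in[(-.06,-.014),(.06,-.014),(.06,.014),(-.06,.014)]]).astype(np.int32)],1)>0
    for nm,m in(('brass',roi&(g[...,0]>14)&(g[...,0]<28)&(g[...,1]>110)),('white',roi&(g[...,1]<50)&(g[...,2]>165))):
        k,l,st,ce=cv2.connectedComponentsWithStats(m.astype(np.uint8)); print(nm,[(ce[i].round(1).tolist(),st[i].tolist()) for i in range(1,k) if st[i,4]>8])
c=load('boxE'); x,y=proj(c,[[*p,.036]])[0].astype(int); a=cv2.resize(cv2.imread('pics/boxE.png')[y-75:y+75,x-50:x+50],(400,600),interpolation=cv2.INTER_CUBIC)
o=[]
for n in('s4','d4'):
    x,y=proj(load(n),[[*p,.036]])[0].astype(int); o.append(cv2.resize(cv2.imread(f'pics/{n}.png')[y-30:y+30,x-40:x+40],(400,300),interpolation=cv2.INTER_CUBIC))
cv2.imwrite('pics/chk.png',np.hstack([a,np.vstack(o)]))
E
```

```text
[ 0.4665333  -0.08238852 -0.62726696] [ 0.58879947 -0.00289819  0.02827641]
28.6
boxE pred ends [[317.4, 253.5], [317.3, 147.7]] ctr [[317.3 202.6]]
brass [([317.5, 159.9], [308, 148, 19, 26, 457]), ([318.1, 244.6], [309, 232, 19, 25, 373])]
white [([316.9, 197.8], [311, 175, 13, 49, 521])]
s4 pred ends [[286.6, 236.7], [269.2, 267.0]] ctr [[278.1 251.4]]
brass [([286.7, 235.0], [282, 230, 14, 13, 65]), ([271.2, 263.6], [267, 258, 9, 12, 70])]
white [([277.9, 250.7], [274, 246, 9, 11, 36])]
d4 pred ends [[352.5, 261.4], [386.7, 239.3]] ctr [[370.  250.1]]
brass [([391.2, 236.3], [385, 232, 13, 9, 35]), ([383.0, 240.1], [377, 236, 12, 11, 70]), ([354.8, 258.2], [349, 253, 13, 12, 95])]
white [([371.7, 246.6], [364, 241, 17, 13, 83])]
```

The fuse check agrees with prediction: its brass ends straddle the predicted centre in wrist, scene and side views, with less than 1 mm offset. Now the lids.

```bash
python3 - <<'E'
from h import *
p=[.568,.307]; q=down(np.radians(160.5))
manip.movep([*p,.16],q); manip.line_to([*p,.082],v=.12); manip.wait(.2)
print(manip.get_eef_pos(),manip.get_contact_force()); manip.close_gripper(90); manip.wait(.2)
f0=np.array(manip.get_contact_force());print(f0,manip.get_finger_gap()*85,manip.get_grasp_force(),manip.get_eef_pos())
manip.line_to([*p,.10],v=.06); manip.wait(.2); print(manip.get_contact_force()-f0,manip.get_finger_gap()*85,manip.get_t())
manip.line_to([*p,.195],v=.15); manip.wait(.2)
print(manip.get_contact_force()-f0,manip.get_finger_gap()*85,manip.get_torque(),manip.get_t())
E
```

```text
[0.56875603 0.30726085 0.08321424] [-0.34224496  0.10152811 -0.54713752]
[ 0.21103954  1.5712971  -0.1129457 ] 9.453758156564934 88.57492804527283 [0.56811191 0.30716093 0.08213359]
[-0.05873192 -2.06137154 -3.75851408] 9.858355045991104 33.1583
[-0.53770686 -1.12133084 -3.43799989] 10.048445296615045 [-0.0110894  -0.00404577 -0.01453879] 34.1417
```

3.4 N lifted, so both lids are held. Carry them over and lower with force checks.

```bash
python3 - <<'E'
from h import *
p=[.5888,-.0029]; q=down(np.radians(174.9))
manip.movep([*p,.195],q); manip.wait(.2); print(manip.get_eef_pos(),manip.get_t())
manip.line_to([*p,.16],v=.12); manip.wait(.3); f0=np.mean([manip.get_contact_force() for _ in range(3)],0); print(f0)
for z in (.145,.13,.118,.112,.106,.100,.096,.094,.093,.092,.091,.090):
    manip.line_to([*p,z],v=.06); manip.wait(.05); f=manip.get_contact_force()-f0; print(z,np.round(manip.get_eef_pos(),4),f.round(1))
    if f[2]>6 or np.hypot(f[0],f[1])>12: break
print(manip.get_t(),manip.get_finger_gap()*85,manip.get_torque())
E
```

```text
[ 0.58888487 -0.00175037  0.19495805] 35.525
[ 0.75906154  0.52533581 -3.06175821]
0.145 [ 0.5886 -0.0029  0.1446] [-0.6 -0.8 -0.3]
0.13 [ 0.5887 -0.0029  0.1297] [-1.5 -0.6  0.5]
0.118 [ 0.5886 -0.0028  0.1177] [-0.6 -0.6 -0.3]
0.112 [ 0.5886 -0.0029  0.1117] [-0.9 -0.9  0.1]
0.106 [ 0.5886 -0.0028  0.1057] [-0.5 -0.2 -1.5]
0.1 [ 0.5886 -0.0028  0.0997] [-0.4 -0.6 -1.1]
0.096 [ 0.5887 -0.0029  0.0958] [-0.5 -0.4  0.2]
0.094 [ 0.5888 -0.0029  0.0939] [-0.5  0.1 -0.7]
0.093 [ 0.5888 -0.0029  0.093 ] [-0.2 -0.8 -0.7]
0.092 [ 0.589  -0.0029  0.0922] [ 0.5 -0.8 -0.1]
0.091 [ 0.589  -0.0028  0.092 ] [-4.4  1.3  9.1]
39.9667 9.54948426609498 [ 0.13785588  0.56489943 -0.04212274]
```

Seated at TCP 0.092, exactly the pick height plus 10 mm, with a firm stop. Release, then grip the collar from the same xy.

```bash
python3 - <<'E'
from h import *
p=[.5888,-.0029]
manip.line_to([*p,.092],v=.05); manip.wait(.1); print(manip.get_contact_force()); manip.ungrasp(); manip.wait(.1); f0=np.array(manip.get_contact_force())
manip.line_to([*p,.13],v=.12); c=cap('side','d5'); cap('scene','s5'); manip.wait(.1)
for z in (.095,.08,.074,.068):
    manip.line_to([*p,z],v=.1); manip.wait(.05); f=manip.get_contact_force()-f0; print(z,f.round(1))
    if f[2]>5: raise SystemExit('contact')
manip.wait(.2); f0=np.array(manip.get_contact_force()); manip.close_gripper(50); manip.wait(.2)
print(manip.get_contact_force()-f0,manip.get_finger_gap()*85,manip.get_grasp_force(),manip.get_eef_pos(),manip.get_torque(),manip.get_t())
E
```

```text
[0.00790096 0.7400149  0.77407249]
0.095 [ 1.1 -1.4 -0.1]
0.08 [ 0.7 -0.8  0.8]
0.074 [ 0.3 -1.   1.7]
0.068 [ 0.5 -0.7  0.2]
[-1.76887559  0.1919735   2.21924432] 38.33469738501634 51.646608710289 [ 0.58910754 -0.00297878  0.06833592] [ 0.06085528 -0.0544294   0.02071258] 44.1917
```

Collar gripped (about 40 mm gap, 51 N). Lift straight up, slowly at first.

```bash
python3 - <<'E'
from h import *
p=[.5888,-.0029]; f0=np.array(manip.get_contact_force())
for z,v in((.075,.04),(.09,.06),(.13,.08),(.17,.08),(.205,.08)):
    manip.line_to([*p,z],v=v); manip.wait(.05); print(z,np.round(manip.get_eef_pos(),4),(manip.get_contact_force()-f0).round(1),round(manip.get_finger_gap()*85,2))
manip.wait(.3); print(manip.get_torque(),manip.get_t())
o=[]
for n in('scene','side'):
    c=cap(n,n+'9'); x,y=proj(c,[[*p,.09]])[0].astype(int); o.append(cv2.resize(cv2.imread(f'pics/{n}9.png')[y-90:y+90,x-60:x+60],(400,600),interpolation=cv2.INTER_CUBIC))
    print(n,'crop origin',x-60,y-90,'knob top pred',proj(c,[[*p,.117]]).round(0),'rim centre pred',proj(c,[[*p,.149]]).round(0))
cv2.imwrite('pics/fin.png',np.hstack(o))
E
```

```text
0.075 [ 0.5885 -0.0028  0.0747] [ 0.6 -0.5 -3.8] 38.68
0.09 [ 0.589  -0.0029  0.0903] [ 0.7 -0.3 -4.6] 38.46
0.13 [ 0.5884 -0.0028  0.1296] [ 0.8 -0.5 -4.5] 38.29
0.17 [ 0.5884 -0.0028  0.1696] [ 0.9  0.4 -4.3] 38.68
0.205 [ 0.5886 -0.0028  0.2047] [ 1.  -0.5 -4.7] 38.58
[-0.0155044  -0.00115211 -0.0131853 ] 47.3583
scene crop origin 216 143 knob top pred [[276. 224.]] rim centre pred [[275. 212.]]
side crop origin 311 138 knob top pred [[373. 218.]] rim centre pred [[374. 204.]]
```

View pics/fin.png

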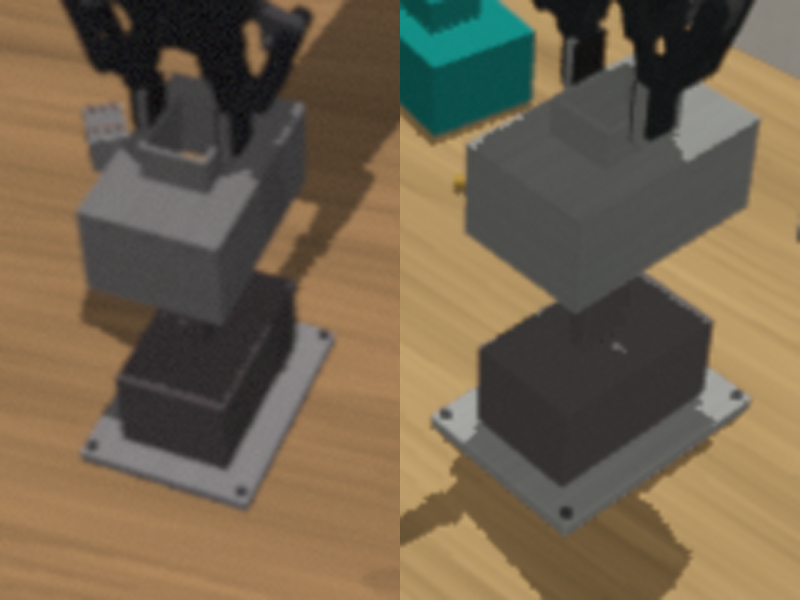

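The inner lid sits flat on the plate at scene crop (205,380) and side crop (595,390). The outer lid is held level above it, its rim about 30 mm over the knob top. Handing in.

```bash
python3 -c "
from rig import manip
print(manip.close_job())"
```

```text
the job is handed in; nothing more can be done
None
```

I handed the job in at about 47 s: the fuse is home in its clips, the inner lid is seated on the box, and the outer lid is held level and still about 30 mm above the knob; the first fuse grasp closed empty, leaving the fuse unmoved, and the second held.

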